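# Clear the pattern's edge and hold the roll core ready over it

### The arm

A 6-joint arm with a two-finger parallel gripper is mounted at the origin on the work surface. World frame = base frame: x ahead of the robot, y to its left, z up, the work surface at z = 0. Lengths are in mm, angles in rad, forces in N, time in s.
With the tool pointing down it reaches from about 375 to 825 mm from the base axis. Payload 5.5 kg.
Tool frame: the origin (TCP) lies midway between the tips of the shut fingers; the grasp point (between the pads) lies 19 mm behind it; z points along the fingers, y is the direction in which the jaws open and shut (so a half turn about z gives the same grasp; the last joint's range is limited). The gripper opens to 85 mm and grips with 20 to 120 N. Pads are 22 mm wide; open, the fingers measure 114 mm over their backs; the gripper's body (76 mm by 85 mm) begins 54 mm behind the grasp point. The pads swing forward as they close: fully open they stand 13 mm farther back than shut.
Start: joints at [1.109, 0.314, -0.047, 1.21, 0, 1.571], TCP at [267.332, 537.148, 231.299] pointing down, gripper open.
Joint ranges: [-2.67, 2.67], [-0.69, 1.73], [-1.03, 1.25], [-2.08, 2.16], [-1.42, 1.45], [-3.14, 3.14]. Speed limits (rad/s): [2.39, 2.39, 3.01, 3.14, 3.14, 3.14].

### API

Orientations are given as a 3x3 rotation matrix whose columns are the frame's x, y, z axes.
In Python, from plant import ctrl gives the robot as it stands.
- The arm moves only by the tool move_arm, never from a script. Its argument "increments" is a list of rows, each a list of 2 entries, a list of its own where there are three numbers: the shift along the tool's x, y, z in mm, then the turn about the tool's z in rad. A call has 1 to 10 rows; each row is the pose to reach, as a shift and turn from the pose measured when the call began, along the tool's axes at that moment; what a row does not reach only later rows make up. A row lasts 1/8 s, in which the tool goes at most 62.5 mm and 10.7 degrees, less where a joint would pass 70% of its speed; a pose out of reach is approached as far as the arm can. A call with a gripper value outside its range is refused whole. "gripper" is the opening, from 0 (shut) to 1 (fully open), set as the call begins (left out, the last holds). The fingers move at their own pace and stop on an object; the grip force is fixed at half the most. Time passes only in rows, so rows that repeat a pose let the fingers close. It gives the time, the measured TCP pose, the force and the opening at its end, in the units of the state.
- ctrl.read_state(): the state, without advancing time (a new reading comes with each control period).
- ctrl.grab_frame(name): name is "side" or "top" or "wrist"; returns the picture (480x640x3 uint8, red, green, blue); there is no depth.
- ctrl.camera_info(name): a dict with "mtx" (3x3 intrinsics, pixels), "R" (3x3) and "t" (3): a world point X has camera coordinates R X + t. Camera axes: x right, y down, z forward; pixel columns grow to the right and rows downward; lengths in mm; the calibration is good to about 2 mm. A picture is of the moment at which its call begins: read the wrist's pose just before it. camera_info takes no time and is no camera call; for the wrist camera it gives the pose at the moment of the call.
- ctrl.close_job(): hands the job in, once; it reports no verdict.
Trained networks look in the newest picture that a camera, given by its name, has taken for a name from the list of things; names that differ only in an ending like _2 or _b are one class to them, and where a whole thing is asked for, a point or a joint stands for the part that bears it (a point fixed in the world has none). Each returns a list of dicts, best first, with "confidence" (0 to 1); they miss things now and then, are a little off and sometimes report something else, mostly with a low value. They report only what shows in the picture. A call takes as long as a camera call.
- ctrl.trace(camera, query): "pixels" (480x640 bool, what is visible of it) and "xy" ([column, row] in pixels, amid what is visible of it).
The state is a dict: "time_s": time; "qpos": joint angles; "joint_vel": joint speeds; "effort": joint torques, N m; "tool_pos": TCP position; "orientation": TCP orientation; "wrist_force": force on the tool from outside, world axes, zero at the start; "ft_torque": the same for the moment, N m; "gripper_width": finger opening in mm.
Only numpy, scipy, OpenCV 4.12 (cv2) and the standard library are available. Lean on these libraries where they do the work, as an engineer would, in place of code of your own. Each camera call takes 0.05 s, during which the arm holds its last target. There are 200 camera calls.

### The job

Get ready to roll up the white paper pattern: first slide the round steel pattern weight along the paper, without lifting or tipping it, from the circle by the straight edge into the circle by the rounded end, and let go of it. Then draw the longer of the two cardboard tubes out of the sloping rack, turn it level and hold it about 10 cm above the paper's straight edge, lying along that edge and centred on it, and finish while still holding it there in the gripper, still. Leave the shorter tube in the rack and the other things on the table where they are.

Things in the scene. Friction and masses are not known exactly. Their poses are not given: they have to be found in the camera images.
- weight_knob (a point): Pattern weight, loose, about 0.75 kg: dark steel disc 76 mm across, 22 mm high, standing on the table, with a steel neck (18 mm across) and an upright round wooden knob 28 mm across at heights 34 to 70 mm. This point is the knob's centre, on the axis, 52 mm above the table; z is the weight's axis. It starts in the circle by the straight edge.
- start_circle (a point): Centre of the black circle (104 mm across) drawn on the paper by the straight edge; the weight starts in it, within 6 mm of its centre. At table height.
- parking_circle (a point): Centre of the same sort of black circle (104 mm across) by the paper's rounded end, 175 mm from the start circle: where the weight must go. At table height.
- straight_edge (a point): Midpoint of the white paper pattern's straight edge, at table height. Paper fixed flat, 1 mm thick, no obstacle, 220 mm wide along this edge, 330 mm long, far end round. The point's x runs along the edge; y points over the paper to the start circle (70 mm), parking circle (245 mm) and round end (330 mm); z up.
- long_tube_mid (a point): The longer brown cardboard tube, loose: 260 mm long, 40 mm across, 0.12 kg. This point is its centre, on the axis; z runs along it to the upper end. It starts sloping in a rack sleeve, axis 50 degrees above level, rising to the robot's right, lowest 70 mm in the sleeve (3 to 4 mm play). An 18 mm wide rail bears its underside up to 160 mm from the foot; its flanks are free above the sleeve.
- short_tube_mid (a point): The shorter tube, loose, same look and diameter, 180 mm long; this point is its centre, z along it to the upper end. It starts in the other sleeve (which sleeve holds which tube varies), parallel to the long one, feet level, axes 100 mm apart. It must stay there.
- rack: Fixed plywood rack, two sloping sleeves side by side, each 70 mm long, walls 8 mm thick. Origin on the table under the sleeves' lower end; x points, level, the way the tubes lean (to the robot's right), y across; sleeves at y = +50 and -50 mm. Sleeves reach 120 mm high, the rails 155 mm; foot 170 x 180 mm.
- calculator: Bystander: black desk calculator lying flat, 150 x 80 x 16 mm (x, y, z); origin under its centre.
- pen_pot: Bystander: white pot with pens, 72 mm across, 95 mm high (pens to 175 mm); origin under its centre.
- pin_tin: Bystander: round steel pin tin with a lid, 70 mm across, 40 mm high; origin under its centre.
- ruler: Bystander: aluminium ruler lying flat, 300 x 30 x 4 mm, long along x; origin under its centre.
- shears: Bystander: shears lying flat, about 245 mm long, blades to +x, black handles to -x, 14 mm high, 85 mm wide; origin under the pivot.
- stapler: Bystander: black desk stapler, 130 x 36 x 50 mm, long along x; origin under its centre.

How it is judged:
By the outcome, as a careful person would: the job done as asked, in the order asked, and still so for the second after the job is handed in, while the arm keeps its last pose, push and grip.
It also fails if it takes over 58 s, if anything falls off the work surface, if the arm or the gripper's body presses on something with over 40 N, if the wrist force passes 120 N, or if a joint passes its speed limit or range.

## Working session

There is one attempt and no reset: what is moved stays moved. The work goes in short steps, Python scripts to look and compute and a tool call to move; the robot and the scene stay as the last step left them, time stands still between calls to the robot, and variables do not carry over. Pictures are saved under pics/ and viewed, about 8 in all and at most 12, crops included, and the job is handed in when it is done.

Besides the shell and the picture viewer there is one more tool, called as name(argument=value, ...), one argument or row to a line, values as JSON. move_arm: Moves the arm, as the interface text tells. Its arguments: {"type":"object","properties":{"increments":{"type":"array"},"gripper":{"type":"number"}},"required":["increments"]}

```bash
ls; mkdir -p pics
python3 - <<'E'
from plant import ctrl
import cv2,numpy as np
s=ctrl.read_state();print({k:np.round(v,3).tolist() for k,v in s.items()})
a=[]
for n in ("top","side"):
    f=ctrl.grab_frame(n);cv2.imwrite(f"pics/{n}0.png",f[:,:,::-1])
    i=ctrl.camera_info(n);R=np.array(i["R"]);t=np.array(i["t"]);print(n,np.round(-R.T@t),np.round(R,2).tolist(),i["mtx"])
    for q in ("weight_knob","long_tube_mid","short_tube_mid","rack","pen_pot","stapler","pin_tin","calculator","shears","ruler"):
        r=ctrl.trace(n,q)
        print(n,q,[(round(d["confidence"],2),np.round(d["xy"]).tolist(),int(d["pixels"].sum())) for d in r[:2]])
E
```

```text
pics
{'time_s': 0.0, 'qpos': [1.109, 0.314, -0.048, 1.21, -0.0, 1.571], 'joint_vel': [-0.001, -0.0, 0.001, 0.0, 0.0, 0.0], 'effort': [0.002, -53.959, 33.975, 0.019, -0.0, -0.0], 'tool_pos': [267.077, 536.647, 230.445], 'orientation': [[-0.895, 0.446, -0.001], [0.446, 0.895, -0.002], [-0.0, -0.002, -1.0]], 'wrist_force': [-0.53, 0.68, -0.607], 'ft_torque': [0.033, 0.045, -0.055], 'gripper_width': 85.143}
top [ 4.710e+02 -1.000e+00  1.524e+03] [[-0.02, -1.0, -0.01], [-1.0, 0.02, -0.09], [0.09, 0.01, -1.0]] [[500.29992957   0.         316.87605936]
 [  0.         500.29992957 245.05477206]
 [  0.           0.           1.        ]]
top weight_knob [(0.79, [286.0, 283.0], 486), (0.21, [249.0, 269.0], 6803)]
top long_tube_mid [(0.68, [423.0, 247.0], 923)]
top short_tube_mid [(0.75, [403.0, 280.0], 581), (0.16, [252.0, 270.0], 6698)]
top rack []
top pen_pot [(0.8, [393.0, 190.0], 660)]
top stapler [(0.68, [347.0, 205.0], 531)]
top pin_tin [(0.93, [324.0, 309.0], 458), (0.67, [167.0, 280.0], 1003)]
top calculator []
top shears [(0.78, [474.0, 286.0], 901)]
top ruler [(0.86, [167.0, 281.0], 934), (0.51, [474.0, 291.0], 933)]
side [   3. -617. 1156.] [[0.71, -0.71, -0.01], [-0.55, -0.55, -0.63], [0.44, 0.45, -0.78]] [[542.38022392   0.         322.75776888]
 [  0.         542.38022392 246.18118909]
 [  0.           0.           1.        ]]
side weight_knob [(0.59, [264.0, 265.0], 649)]
side long_tube_mid [(0.7, [404.0, 299.0], 1102)]
side short_tube_mid [(0.83, [358.0, 323.0], 674)]
side rack [(0.76, [363.0, 333.0], 4522)]
side pen_pot [(0.78, [427.0, 266.0], 1292)]
side stapler [(0.94, [377.0, 258.0], 817)]
side pin_tin [(0.72, [270.0, 311.0], 727)]
side calculator [(0.82, [344.0, 215.0], 1229), (0.43, [428.0, 268.0], 1219)]
side shears [(0.69, [428.0, 423.0], 1725)]
side ruler [(0.67, [187.0, 198.0], 860)]
```

View pics/top0.png

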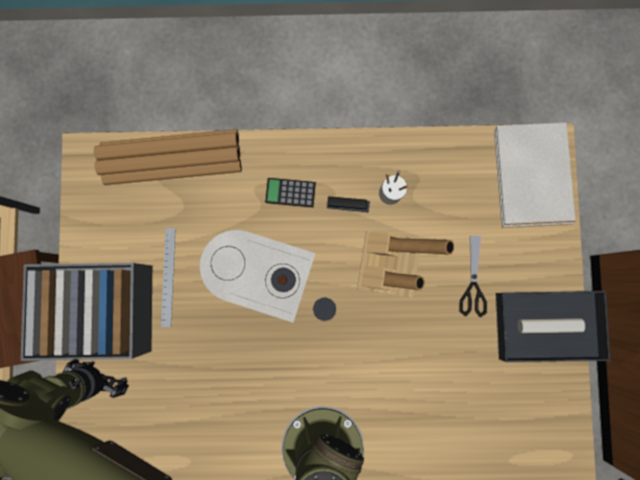

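View pics/side0.png

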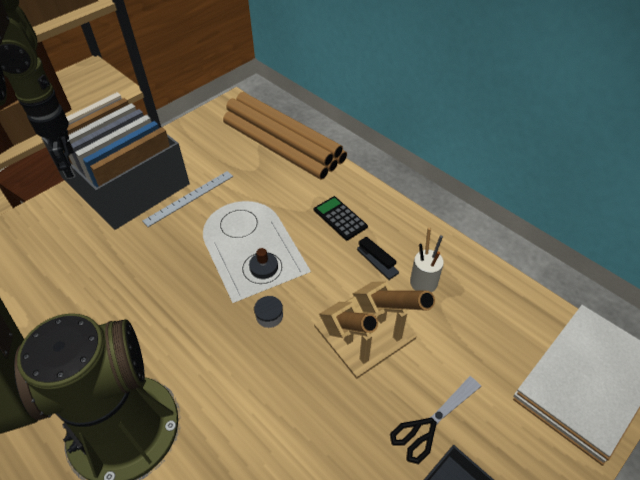

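The paper's straight edge faces the robot's right: about (315,253)–(293,321) in top. The start circle with the weight is at about (283,281) and the parking circle at (228,264). The long tube is the far one, from about (390,244) to (450,247), and the pin tin is at (324,309), near the straight edge.

```bash
cat > h.py <<'E'
from plant import ctrl
import cv2,numpy as np
from scipy.optimize import least_squares
def cam(n):
    i=ctrl.camera_info(n);return np.array(i["mtx"]),np.array(i["R"]),np.array(i["t"])
def ray(c,p):
    K,R,t=c;d=R.T@np.linalg.solve(K,[p[0],p[1],1]);return -R.T@t,d
def plane(c,p,z):
    o,d=ray(c,p);return o+d*(z-o[2])/d[2]
def tri(obs):
    A=0;b=0
    for c,p in obs:
        o,d=ray(c,p);d=d/np.linalg.norm(d);P=np.eye(3)-np.outer(d,d);A=A+P;b=b+P@o
    return np.linalg.solve(A,b)
def proj(c,X):
    K,R,t=c;q=(np.atleast_2d(X)@R.T+t)@K.T;return q[:,:2]/q[:,2:]
def mask(n,q):
    r=ctrl.trace(n,q);return (r[0]["pixels"],r[0]["confidence"],r[0]["xy"]) if r else (None,0,None)
def delta(target,s=None):
    "tool-frame shift to a world TCP target"
    s=s or ctrl.read_state();return np.array(s["orientation"]).T@(np.array(target)-s["tool_pos"])
E
python3 - <<'E'
from h import *
T=cam("top");S=cam("side")
P=[plane(T,p,1) for p in((315,253),(293,321),(283,281),(228,264))];print("corn/circ",np.round(P))
Q=[plane(S,p,1) for p in((309,271),(234,301),(263,267),(238,223))];print("side",np.round(Q))
ctrl.grab_frame("top");ctrl.grab_frame("side")
# tube fit: mask silhouettes -> min area rects
out={}
for q,L in(("long_tube_mid",260),("short_tube_mid",180)):
    ends=[]
    for n,c in(("top",T),("side",S)):
        m,cf,xy=mask(n,q);cs,_=cv2.findContours(m.astype(np.uint8),0,1);k=max(cs,key=cv2.contourArea)
        r=cv2.minAreaRect(k);b=cv2.boxPoints(r);e=[b[1]-b[0],b[2]-b[1]]
        i=0 if np.linalg.norm(e[0])<np.linalg.norm(e[1]) else 1
        m1=(b[i]+b[(i+1)%4])/2;m2=(b[(i+2)%4]+b[(i+3)%4])/2
        if m1[0]<m2[0]:m1,m2=m2,m1
        ends.append((c,m1,m2));print(q,n,m1,m2,r[1])
    # line direction from two plane normals
    ns=[]
    for c,a,b2 in ends:
        o,d1=ray(c,a);_,d2=ray(c,b2);ns.append((np.cross(d1,d2),o))
    d=np.cross(ns[0][0],ns[1][0]);d/=np.linalg.norm(d);d*=np.sign(d[2])
    A=np.array([ns[0][0]/np.linalg.norm(ns[0][0]),ns[1][0]/np.linalg.norm(ns[1][0]),d])
    X0=np.linalg.solve(A,[A[0]@ns[0][1],A[1]@ns[1][1],0])
    print(q,"dir",d.round(3),"elev",np.degrees(np.arcsin(d[2])))
    for c,a,_ in ends:
        o,r=ray(c,a);s=np.linalg.lstsq(np.c_[d,-r],o-X0,rcond=None)[0];print("top end",(X0+d*s[0]).round())
for q in("weight_knob","pin_tin","pen_pot","stapler"):
    print(q,tri([(T,mask("top",q)[2]),(S,mask("side",q)[2])]).round())
E
```

```text
corn/circ [[577.  13.   1.]
 [373.  82.   1.]
 [494. 111.   1.]
 [548. 278.   1.]]
side [[573.  14.   1.]
 [374.  82.   1.]
 [497. 111.   1.]
 [549. 279.   1.]]
long_tube_mid top [472.5 236. ] [472.5 316. ] (80.0, 27.0)
long_tube_mid side [434.  300.5] [371.  300.5] (19.0, 63.0)
long_tube_mid dir [-0.768  0.216  0.603] elev 37.06920113244148
top end [ 595. -388.  267.]
top end [ 532. -370.  317.]
short_tube_mid top [423.29556 283.7342 ] [383.06693 278.487  ] (40.56938934326172, 15.434475898742676)
short_tube_mid side [377.19116 324.37543] [335.47443 319.4676 ] (42.00442886352539, 19.9798526763916)
short_tube_mid dir [-0.119 -0.621  0.775] elev 50.805437414302155
top end [ 478. -276.  188.]
top end [ 474. -292.  209.]
weight_knob [491. 103.  27.]
pin_tin [410. -11.  27.]
pen_pot [ 760. -220.   60.]
stapler [721. -93.  24.]
```

move_arm(
  increments=[
    [[-50, -35, 10], 0],
    [[-100, -70, 20], 0],
    [[-150, -105, 30], 0],
    [[-200, -140, 40], 0],
    [[-250, -178, 50], 0],
    [[-300, -214, 60], 0],
    [[-350, -250, 70], 0],
    [[-395, -281, 80], 0],
    [[-395, -281, 80], 0],
  ],
  gripper=0.75,
)

```text
time_s: 2.92
tool_pos: [496.7, 106.4, 150.6]
orientation: [[-0.893, 0.451, -0.001], [0.451, 0.893, -0.001], [0.0, -0.001, -1.0]]
wrist_force: [-0.8, 0.5, 1.0]
gripper_width: 63.9
```

Run:
```python
from h import *
s=ctrl.read_state();W=cam("wrist");f=ctrl.grab_frame("wrist");cv2.imwrite("pics/w1.png",f[:,:,::-1])
print(s["time_s"],s["tool_pos"],np.round(s["orientation"],3).tolist())
m,c,xy=mask("wrist","weight_knob");print(c,xy)
for z in(52,):print(plane(W,xy,z))
ctrl.grab_frame("top")
for d in ctrl.trace("top","long_tube_mid"):print(d["confidence"],d["xy"])
ctrl.grab_frame("top")
```

```text
2.925 [496.73425854 106.35732454 150.63464985] [[-0.893, 0.451, -0.001], [0.451, 0.893, -0.001], [0.0, -0.001, -1.0]]
0.81 [323.2, 224.9]
[488.11536448 113.16314132  52.        ]
0.73 [419.9, 248.3]
0.71 [380.0, 265.7]
0.4 [290.1, 191.7]
```

View pics/w1.png

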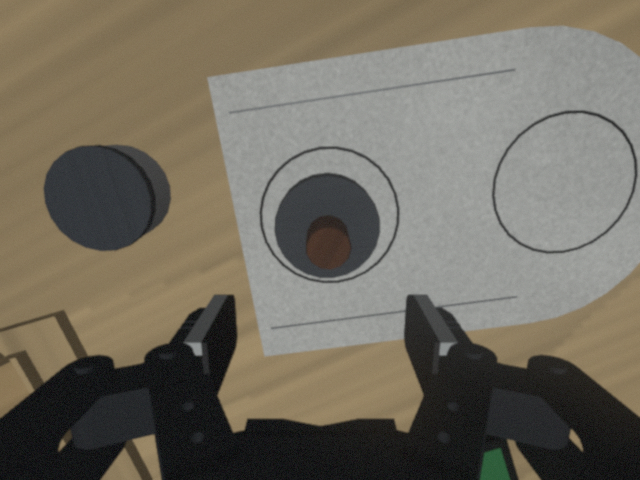

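The wrist view shows the knob top at about (328,248), the disc centre at (327,227) and the start circle at (329,215). The parking circle is at (565,182) and the edge corners are at (209,77) and (265,355).

Run:
```python
from h import *
W=cam("wrist")
def p(a,z):return plane(W,a,z).round(1)
print("knob",p((328.5,248),70),"disc",p((327.5,225),22))
C=p((329.5,214.5),1);D=p((565,181.5),1);c1=p((209,77),1);c2=p((265,355),1)
print("start",C,"park",D,np.linalg.norm(D-C),"corners",c1,c2,np.linalg.norm(c1-c2),(c1+c2)/2)
```

```text
knob [497.  115.9  70. ] disc [495.  117.2  22. ]
start [493.1 120.3   1. ] park [548.  287.3   1. ] 175.792519749846 corners [369.2  88.2   1. ] [577.3  19.1   1. ] 219.27247889327103 [473.25  53.65   1.  ]
```

Run:
```python
from h import *
f=cv2.imread("pics/top0.png");g=cv2.imread("pics/side0.png")
a=cv2.resize(f[220:330,190:330],None,fx=4,fy=4,interpolation=cv2.INTER_CUBIC)
b=cv2.resize(g[190:310,190:320],None,fx=4,fy=4,interpolation=cv2.INTER_CUBIC)
o=np.zeros((480,800,3),np.uint8);o[:440,:280]=a[:,280:];o[:,280:800]=b;cv2.imwrite("pics/c1.png",o)
s=ctrl.read_state();W=cam("wrist");R=np.array(s["orientation"]);print(proj(W,[s["tool_pos"],s["tool_pos"]-R[:,2]*10+R[:,1]*32,s["tool_pos"]-R[:,2]*10-R[:,1]*32]))
```

```text
[[319.28185365 310.41462043]
 [405.80383115 322.42938523]
 [232.64546965 322.40568644]]
```

View pics/c1.png

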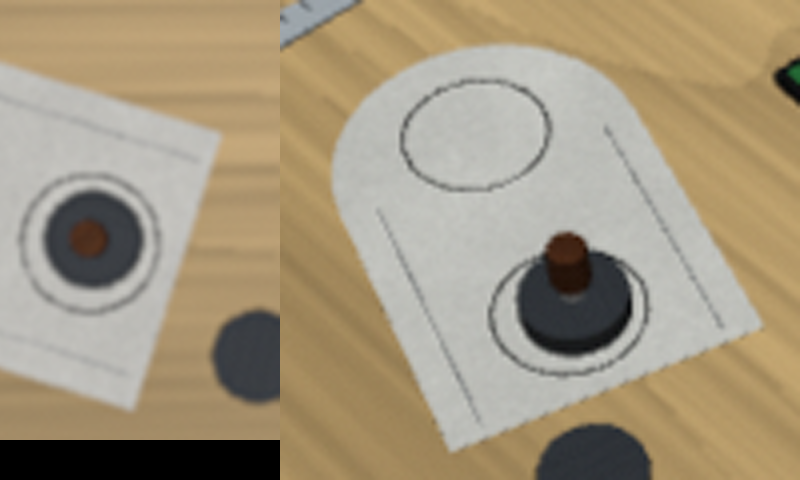

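Run:
```python
from h import *
T=cam("top");S=cam("side");k=.375
t=lambda x,y,z:plane(T,(260+x/4-k,220+y/4-k),z).round(1)
s=lambda x,y,z:plane(S,(190+(x-280)/4-k,190+y/4-k),z).round(1)
print("start",t(89,243,1),s(569,312,1));print("c1",t(220,134,1),s(762,327,1));print("c2",t(134,410,1),s(450,452,1))
print("knob",t(88,238,70),s(567,247,70));print("disc",t(94,240,22));print("park",s(475,135,1))
```

```text
start [495.7 114.6   1. ] [493.1 111.4   1. ]
c1 [577.1  13.7   1. ] [574.5  11.4   1. ]
c2 [369.5  81.9   1. ] [367.6  81.6   1. ]
knob [498.2 110.   70. ] [497. 108.  70.]
disc [497.6 109.2  22. ]
park [549.2 277.3   1. ]
```

move_arm(
  increments=[
    [[1, 3, 30], 0],
    [[3, 5, 63], 0],
    [[3, 5, 63], 0],
    [[3, 5, 63], 0],
  ],
)

```text
time_s: 3.68
tool_pos: [495.3, 117.4, 89.7]
orientation: [[-0.897, 0.443, 0.001], [0.443, 0.897, 0.001], [-0.001, 0.001, -1.0]]
wrist_force: [0.3, -0.4, -0.2]
gripper_width: 64.4
```

Run:
```python
from h import *
s=ctrl.read_state();W=cam("wrist");f=ctrl.grab_frame("wrist");cv2.imwrite("pics/w2.png",f[:,:,::-1])
print(s["time_s"],s["tool_pos"]);R=np.array(s["orientation"])
print(proj(W,[s["tool_pos"]]))
# knob top: reddish blob
h=f.astype(int);m=((h[:,:,0]-h[:,:,2]>25)&(h[:,:,0]<140)).astype(np.uint8)
n,l,st,c=cv2.connectedComponentsWithStats(m);i=np.argsort(-st[1:,4])[:4]+1;print(st[i],c[i])
```

```text
3.675 [495.32174138 117.42904486  89.696173  ]
[[319.37845266 310.43301827]]
[[    0     0   640   362 58136]
 [    0   278   212   124  2962]
 [  282   274    56    52  2094]
 [  480   435    61    45  1727]] [[167.33860259 101.70500206]
 [118.45104659 329.17184335]
 [309.00286533 299.73782235]
 [504.99942096 462.0208454 ]]
```

View pics/w2.png

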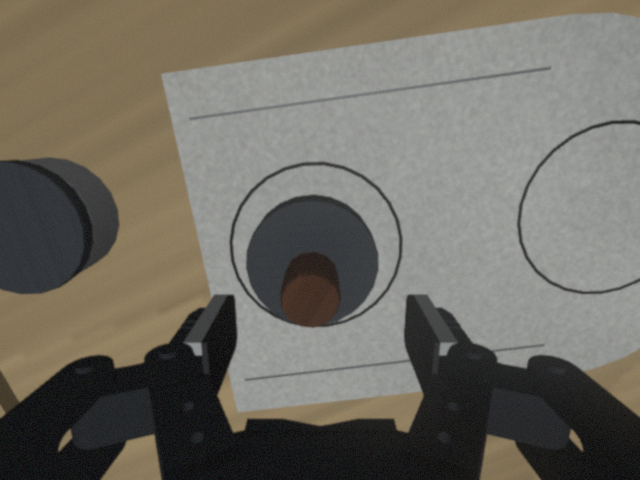

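Run:
```python
from h import *
W=cam("wrist");s=ctrl.read_state();print(s["tool_pos"],s["joint_vel"])
def p(a,z):return plane(W,a,z).round(1)
print("knob",p((310.5,299),70),"disc",p((312,260),22))
C=p((316,243.5),1);c1=p((162,74),1);c2=p((239,411),1)
print("start",C,"corners",c1,c2,np.linalg.norm(c1-c2),(c1+c2)/2)
print(delta([*p((310.5,299),70)[:2],33]))
```

```text
[495.83628307 117.33591062  90.05892741] [-0.00767717 -0.00396493  0.00319799 -0.00566044  0.0022346   0.00011924]
knob [497.9 111.9  70. ] disc [496.  112.7  22. ]
start [493.8 116.1   1. ] corners [370.8  83.8   1. ] [578.5  14.4   1. ] 218.98778504747702 [474.65  49.1    1.  ]
[-4.1659272  -4.05533552 57.05899187]
```

move_arm(
  increments=[
    [[-3, -4, 20], 0],
    [[-3, -4, 40], 0],
    [[-3, -4, 55], 0],
    [[-3, -4, 55], 0],
    [[-3, -4, 55], 0],
    [[-3, -4, 55], 0],
  ],
)

```text
time_s: 4.47
tool_pos: [497.6, 112.7, 35.9]
orientation: [[-0.897, 0.443, 0.004], [0.443, 0.897, 0.001], [-0.003, 0.003, -1.0]]
wrist_force: [0.3, 1.3, 0.2]
gripper_width: 64.2
```

move_arm(
  increments=[
    [[0, 0, 0], 0],
    [[0, 0, 0], 0],
    [[0, 0, 0], 0],
    [[0, 0, 0], 0],
    [[0, 0, 0], 0],
  ],
  gripper=0.15,
)

```text
time_s: 5.1
tool_pos: [497.7, 112.0, 36.4]
orientation: [[-0.896, 0.443, 0.004], [0.443, 0.896, -0.0], [-0.004, 0.001, -1.0]]
wrist_force: [-2.0, -2.6, 6.0]
gripper_width: 26.6
```

move_arm(
  increments=[
    [[1, 9, 0], 0],
    [[4, 22, 0], 0],
    [[6, 38, 0], 0],
    [[9, 54, 0], 0],
    [[11, 70, 0], 0],
    [[13, 80, 0], 0],
    [[14, 86, 0], 0],
    [[14, 86, 0], 0],
  ],
)

```text
time_s: 6.1
tool_pos: [523.0, 194.2, 36.5]
orientation: [[-0.896, 0.443, 0.004], [0.443, 0.896, -0.003], [-0.005, -0.001, -1.0]]
wrist_force: [-0.9, -4.8, 3.0]
gripper_width: 27.2
```

move_arm(
  increments=[
    [[1, 9, 0.5], 0],
    [[4, 22, 0.5], 0],
    [[6, 38, 0.5], 0],
    [[9, 54, 0.5], 0],
    [[11, 70, 0.5], 0],
    [[13, 81, 0.5], 0],
    [[14, 87, 0.5], 0],
    [[14, 87, 0.5], 0],
    [[14, 87, 0.5], 0],
  ],
)

```text
time_s: 7.22
tool_pos: [549.1, 276.2, 36.6]
orientation: [[-0.896, 0.445, 0.004], [0.444, 0.896, -0.007], [-0.007, -0.004, -1.0]]
wrist_force: [-2.0, -8.4, 8.8]
gripper_width: 26.7
```

Run:
```python
from h import *
s=ctrl.read_state();W=cam("wrist");f=ctrl.grab_frame("wrist")
print(s["tool_pos"],s["wrist_force"])
g=cv2.resize(f,(400,300));o=np.zeros((600,800,3),np.uint8)
o[:300,:400]=g
t=ctrl.grab_frame("side");o[:300,400:]=cv2.resize(t[170:320,160:360],(400,300))
T=ctrl.grab_frame("top");o[300:,:400]=cv2.resize(T[210:330,190:350],(400,300))
o[300:,400:]=cv2.resize(T[220:310,350:470],(400,300),interpolation=2);cv2.imwrite("pics/m1.png",o[:,:,::-1])
cv2.imwrite("pics/top1.png",T[:,:,::-1]);cv2.imwrite("pics/w3.png",f[:,:,::-1])
```

```text
[549.10495598 276.2362003   36.59214275] [-2.03458684 -8.4193625   8.84506465]
```

View pics/m1.png

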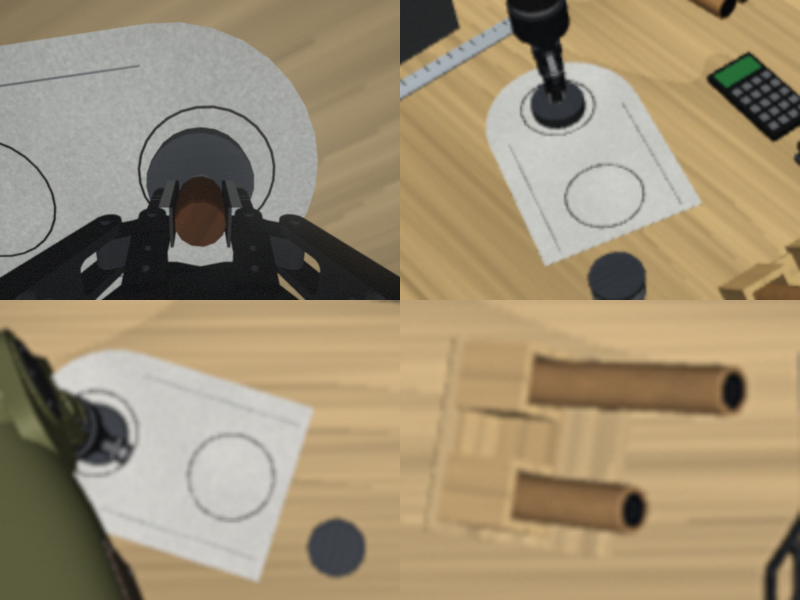

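Run:
```python
from h import *
W=cam("wrist");S=cam("side")
print(plane(W,(206.5*1.6,174*1.6),1),plane(W,(201*1.6,180*1.6),22),plane(W,(200.5*1.6,223*1.6),70))
s=lambda x,y:(160+(x-400)/2-.25,170+y/2-.25)
print("side circ",plane(S,s(558,107),1),"disc",plane(S,s(558,104),22),"start",plane(S,s(604,195),1))
```

```text
[551.96474964 280.53203099   1.        ] [546.52841974 278.50668852  22.        ] [548.85432141 277.09494285  70.        ]
side circ [550.20756051 276.91807546   1.        ] disc [543.83170048 264.99149763  22.        ] start [493.64309894 112.5995319    1.        ]
```

move_arm(
  increments=[
    [[0, 2, 0], 0],
    [[0, 4, 0], 0],
    [[0, 4, 0], 0],
  ],
)

```text
time_s: 7.75
tool_pos: [549.4, 276.8, 36.8]
orientation: [[-0.895, 0.445, 0.002], [0.445, 0.895, -0.012], [-0.007, -0.01, -1.0]]
wrist_force: [-4.9, -9.6, 10.5]
gripper_width: 26.6
```

move_arm(
  increments=[
    [[0, 0, -0.5], 0],
    [[0, 0, -0.5], 0],
    [[0, 0, -0.5], 0],
    [[0, 0, -0.5], 0],
  ],
  gripper=0.75,
)

```text
time_s: 8.25
tool_pos: [549.5, 277.1, 37.2]
orientation: [[-0.895, 0.445, 0.002], [0.445, 0.895, -0.012], [-0.007, -0.01, -1.0]]
wrist_force: [0.1, 0.4, 0.5]
gripper_width: 64.1
```

move_arm(
  increments=[
    [[0, 0, -20], 0],
    [[0, 0, -60], 0],
    [[0, 0, -110], 0],
    [[0, 0, -160], 0],
    [[0, 0, -220], 0],
    [[0, 0, -260], 0],
    [[0, 0, -270], 0],
    [[0, 0, -270], 0],
  ],
)

```text
time_s: 9.25
tool_pos: [549.1, 280.6, 307.2]
orientation: [[-0.895, 0.445, 0.003], [0.445, 0.895, -0.012], [-0.008, -0.009, -1.0]]
wrist_force: [-0.1, 0.3, -1.1]
gripper_width: 64.1
```

Run:
```python
from h import *
s=ctrl.read_state();print(s["time_s"],s["tool_pos"]);print(np.round(s["orientation"],3).tolist())
T=cam("top");S=cam("side");obs=[]
res={}
for n,c in(("top",T),("side",S)):
    ctrl.grab_frame(n)
    for q in("long_tube_mid","short_tube_mid"):
        for d in ctrl.trace(n,q)[:2]:
            m=d["pixels"].astype(np.uint8);cs,_=cv2.findContours(m,0,1);k=max(cs,key=cv2.contourArea);r=cv2.minAreaRect(k)
            print(n,q,round(d["confidence"],2),np.round(d["xy"]),np.round(r[0],1),np.round(r[1],1),round(r[2],1),cv2.boundingRect(k))
            np.save(f"pics/{n}_{q}_{d['confidence']:.2f}.npy",m)
f=ctrl.grab_frame("wrist");W=cam("wrist");cv2.imwrite("pics/w4.png",f[:,:,::-1])
m,c,xy=mask("wrist","weight_knob");print(c,xy)
```

```text
9.25 [549.14679297 280.56745569 307.18989387]
[[-0.895, 0.445, 0.003], [0.445, 0.895, -0.012], [-0.008, -0.009, -1.0]]
top long_tube_mid 0.73 [290. 193.] [289.7 192.4] [48.9 26.2] 5.4 (265, 178, 50, 30)
top long_tube_mid 0.72 [421. 249.] [420.6 245.9] [65.  14.9] 3.2 (388, 238, 66, 17)
top short_tube_mid 0.95 [404. 280.] [403.4 280.8] [40.  14.7] 7.9 (383, 274, 41, 17)
side long_tube_mid 0.71 [405. 299.] [402.5 299.9] [63.2 19.1] 1.5 (371, 290, 64, 21)
side short_tube_mid 0.58 [357. 325.] [356.4 322.3] [41.9 19.4] 6.3 (336, 312, 42, 22)
0 None
```

```bash
ls pics/*.npy
cat > tube.py <<'E'
from h import *
from scipy.optimize import minimize
T=cam("top");S=cam("side")
M=[(T,"l",np.load("pics/top_long_tube_mid_0.72.npy")),(S,"l",np.load("pics/side_long_tube_mid_0.71.npy")),
   (T,"s",np.load("pics/top_short_tube_mid_0.95.npy")),(S,"s",np.load("pics/side_short_tube_mid_0.58.npy"))]
e=np.radians(50);th=np.linspace(0,2*np.pi,40)
def cyl(foot,d,s0,s1):
    u=np.cross(d,[0,0,1]);u/=np.linalg.norm(u);v=np.cross(u,d)
    ring=20*(np.outer(np.cos(th),u)+np.outer(np.sin(th),v))
    return np.r_[foot+d*s0+ring,foot+d*s1+ring]
def pose(p):
    az=p[3];h=np.array([np.cos(az),np.sin(az),0]);d=np.cos(e)*h+np.array([0,0,np.sin(e)])
    perp=np.array([-h[1],h[0],0]);fl=np.array(p[:3]);k=-100 if SG<0 else 100
    return fl,fl+k*perp,d
def cost(p,full=False):
    fl,fs,d=pose(p);o=[]
    for c,w,m in M:
        q=proj(c,cyl(fl if w=="l" else fs,d,S0,260 if w=="l" else 180))
        im=np.zeros((480*4,640*4),np.uint8);cv2.fillConvexPoly(im,cv2.convexHull(np.round(q*4+1.5).astype(np.int32)),255)
        a=cv2.resize(im,(640,480),interpolation=cv2.INTER_AREA)/255.;o.append(1-np.minimum(a,m).sum()/np.maximum(a,m).sum())
    return o if full else sum(o)
S0=70
SG=-1 # short tube nearer the robot: perp of heading(-y) is +x => -100
best=None
for z in(30,50,70):
    r=minimize(cost,[575,-130,z,-1.65],method="Nelder-Mead",options=dict(initial_simplex=np.array([575,-130,z,-1.65])+np.r_[np.zeros((1,4)),np.diag([20,20,20,.1])],maxiter=400))
    print(r.fun,r.x.round(2))
    if best is None or r.fun<best.fun:best=r
fl,fs,d=pose(best.x);print(cost(best.x,True),"d",d,"long mid",fl+130*d,"grip215",fl+215*d,"top",fl+260*d)
E
python3 tube.py
```

```text
pics/side_long_tube_mid_0.71.npy
pics/side_short_tube_mid_0.58.npy
pics/top_long_tube_mid_0.72.npy
pics/top_long_tube_mid_0.73.npy
pics/top_short_tube_mid_0.95.npy
0.29998874887543603 [ 597.84 -167.85   36.17   -1.74]
0.30475153522560383 [ 597.18 -167.45   37.08   -1.73]
0.2934547437328924 [ 597.71 -167.76   36.72   -1.73]
[np.float64(0.053730175077240205), np.float64(0.07785017072254752), np.float64(0.07366681938717423), np.float64(0.08820757854593042)] d [-0.10372397 -0.63436366  0.76604444] long mid [ 584.22598982 -250.22818543  136.30396669] grip215 [ 575.40945275 -304.14909633  201.41774435] top [ 570.7418743  -332.69546093  235.8897443 ]
```

move_arm(
  increments=[
    [[-28, -51, 1], 0.13],
    [[-57, -102, 3], 0.26],
    [[-85, -154, 4], 0.39],
    [[-113, -205, 6], 0.52],
    [[-142, -256, 7], 0.65],
    [[-170, -307, 8], 0.78],
    [[-199, -358, 10], 0.91],
    [[-227, -410, 11], 1.04],
    [[-255, -461, 12], 1.16],
    [[-284, -512, 14], 1.27],
  ],
  gripper=0.85,
)

```text
time_s: 10.9
tool_pos: [574.8, -306.7, 299.8]
orientation: [[0.164, 0.986, 0.001], [0.986, -0.164, -0.013], [-0.012, 0.003, -1.0]]
wrist_force: [1.3, -0.8, 0.2]
gripper_width: 72.6
```

move_arm(
  increments=[
    [[0, 0, 0], 0],
    [[0, 0, 0], 0],
  ],
)

```text
time_s: 11.15
tool_pos: [574.5, -306.7, 299.3]
orientation: [[0.164, 0.986, 0.0], [0.986, -0.164, -0.012], [-0.012, 0.002, -1.0]]
wrist_force: [-0.3, 0.2, -0.3]
gripper_width: 72.8
```

Run:
```python
from h import *
s=ctrl.read_state();W=cam("wrist");f=ctrl.grab_frame("wrist");cv2.imwrite("pics/w5.png",f[:,:,::-1])
R=np.array(s["orientation"]);print(s["time_s"],s["tool_pos"],R.round(3).tolist(),s["qpos"])
print("cam in tool",R.T@(-W[1].T@W[2]-s["tool_pos"]), "cam axes in tool",(R.T@W[1].T).round(2).tolist())
for d in ctrl.trace("wrist","long_tube_mid")[:3]:print(d["confidence"],d["xy"],d["pixels"].sum())
```

```text
11.15 [ 574.48749805 -306.69415565  299.3003163 ] [[0.164, 0.986, 0.0], [0.986, -0.164, -0.012], [-0.012, 0.002, -1.0]] [-0.48511114  0.396248    0.22230547  1.39095126 -0.01033982  1.25044662]
cam in tool [  69.1156565    -0.1772507  -142.28664503] cam axes in tool [[0.0, -0.96, -0.27], [1.0, 0.0, 0.0], [-0.0, -0.27, 0.96]]
0.73 [323.7, 209.3] 14780
```

View pics/w5.png

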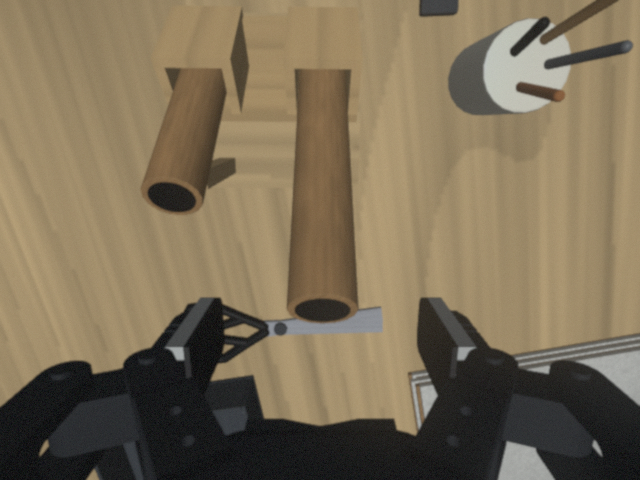

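```bash
cat >> tube.py <<'E'
W=cam("wrist");print("K",W[0][0,0])
q=proj(W,cyl(fl,d,70,260));print("ring pred",q[40:].min(0),q[40:].max(0),"sleeve ring",q[:40].min(0),q[:40].max(0))
# refine with mouth ellipse + sleeve exit from wrist: mouth cols 288..357 at centre row 309; sleeve cut (front top) row 69
def res(p):
    fl,fs,d=pose(p);q=proj(W,cyl(fl,d,70,260));a=q[40:]
    return np.r_[a.min(0)-[288,296],a.max(0)-[357.5,321.5],(np.array(p)-best.x)/[6,6,6,.06]]
r=least_squares(res,best.x);fl,fs,d=pose(r.x);print(r.x,r.fun.round(1),"d",d,"grip215",fl+215*d,"top",fl+260*d)
g=fl+215*d-[0,0,19];s=ctrl.read_state();print("TCP target",g,"delta tool",delta(g,s))
E
python3 tube.py | tail -5
```

```text
[np.float64(0.053730175077240205), np.float64(0.07785017072254752), np.float64(0.07366681938717423), np.float64(0.08820757854593042)] d [-0.10372397 -0.63436366  0.76604444] long mid [ 584.22598982 -250.22818543  136.30396669] grip215 [ 575.40945275 -304.14909633  201.41774435] top [ 570.7418743  -332.69546093  235.8897443 ]
K 395.2063031123071
ring pred [285.42159582 287.57718182] [355.83197877 317.17308653] sleeve ring [295.86504626  71.89241046] [343.79844029 113.23353047]
[ 597.20802633 -172.93825645   34.31430482   -1.7275138 ] [ 0.1 -1.3 -0.1  1.4 -0.1 -0.9 -0.4  0.1] d [-0.1003242  -0.6349102   0.76604444] grip215 [ 575.6383232  -309.44395011  199.01386009] top [ 571.12373418 -338.01490925  233.48586003]
TCP target [ 575.6383232  -309.44395011  180.01386009] delta tool [ -2.26700638   1.0668686  119.90595406]
```

move_arm(
  increments=[
    [[-2, 1, 30], 0],
    [[-5, 1, 60], 0],
    [[-5, 1, 90], 0],
    [[-5, 1, 110], 0],
    [[-5, 1, 117], 0],
    [[-5, 1, 117], 0],
    [[-5, 1, 117], 0],
  ],
)

```text
time_s: 12.12
tool_pos: [575.9, -312.0, 184.3]
orientation: [[0.162, 0.987, 0.003], [0.987, -0.162, -0.013], [-0.013, 0.005, -1.0]]
wrist_force: [0.4, 0.6, 0.1]
gripper_width: 72.8
```

move_arm(
  increments=[
    [[0, 0, 0], 0],
    [[0, 0, 0], 0],
    [[0, 0, 0], 0],
    [[0, 0, 0], 0],
    [[0, 0, 0], 0],
  ],
  gripper=0.3,
)

```text
time_s: 12.75
tool_pos: [576.3, -312.3, 185.3]
orientation: [[0.162, 0.987, 0.004], [0.987, -0.161, -0.014], [-0.013, 0.006, -1.0]]
wrist_force: [-1.1, 0.8, 6.6]
gripper_width: 38.4
```

Run:
```python
from h import *
s=ctrl.read_state();print(s["tool_pos"],np.round(s["orientation"],3).tolist(),s["wrist_force"],s["ft_torque"])
R=np.array(s["orientation"]);d=np.array([-.1003,-.6349,.766]);print("draw 100 in tool",R.T@d*100)
```

```text
[ 576.27922998 -312.33374033  185.30911711] [[0.162, 0.987, 0.004], [0.987, -0.161, -0.014], [-0.013, 0.006, -1.0]] [-1.08284218  0.81850673  6.62136407] [0.13314509 0.32090936 0.06364285]
draw 100 in tool [-65.27978259   0.832235   -75.74297572]
```

move_arm(
  increments=[
    [[-5, 0, -6], 0],
    [[-12, 0, -14], 0],
    [[-20, 0, -23], 0],
    [[-28, 0, -32], 0],
    [[-36, 0, -41], 0],
    [[-36, 0, -41], 0],
  ],
)

```text
time_s: 13.5
tool_pos: [570.7, -348.5, 228.1]
orientation: [[0.163, 0.987, 0.006], [0.987, -0.162, -0.015], [-0.014, 0.008, -1.0]]
wrist_force: [0.1, 1.1, 0.8]
gripper_width: 39.0
```

Run:
```python
from h import *
s=ctrl.read_state();print(s["time_s"],s["wrist_force"],s["ft_torque"])
o=np.zeros((600,800,3),np.uint8)
o[:300,:400]=cv2.resize(ctrl.grab_frame("wrist"),(400,300))
t=ctrl.grab_frame("side");o[:300,400:]=cv2.resize(t[230:380,280:480],(400,300))
T=ctrl.grab_frame("top");o[300:,:400]=cv2.resize(T[200:320,340:500],(400,300))
o[300:,400:]=cv2.resize(T[210:330,190:350],(400,300));cv2.imwrite("pics/m2.png",o[:,:,::-1])
```

```text
13.5 [0.12691875 1.07717748 0.75045589] [ 0.32065139 -0.03341504  0.01167383]
```

View pics/m2.png

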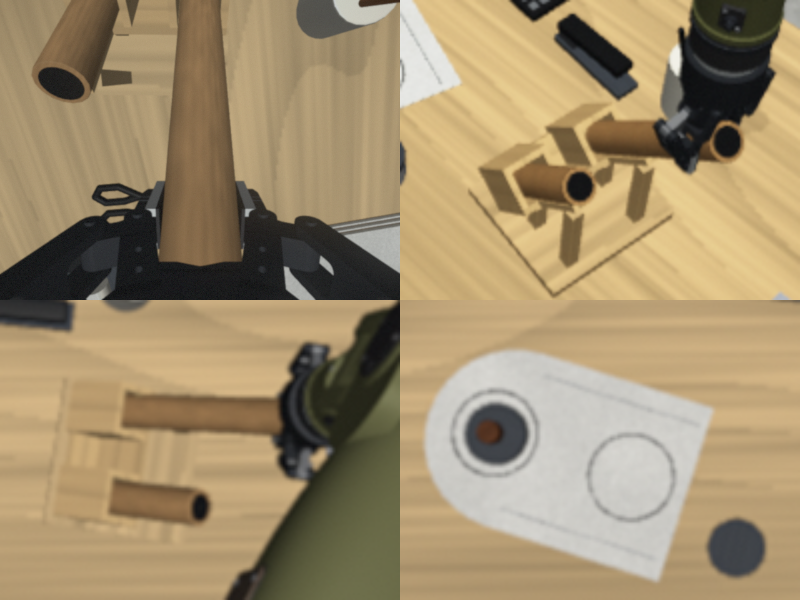

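move_arm(
  increments=[
    [[-7, 0, -8], 0],
    [[-16, 0, -18], 0],
    [[-25, 0, -29], 0],
    [[-34, 0, -40], 0],
    [[-37, 0, -60], 0],
    [[-37, 0, -100], 0],
    [[-37, 0, -130], 0],
    [[-37, 0, -130], 0],
  ],
)

```text
time_s: 14.65
tool_pos: [564.7, -383.7, 360.9]
orientation: [[0.162, 0.987, 0.009], [0.987, -0.162, -0.018], [-0.017, 0.012, -1.0]]
wrist_force: [0.2, -0.2, -1.7]
gripper_width: 38.7
```

move_arm(
  increments=[
    [[47, -15, 0], -0.14],
    [[94, -31, 0], -0.28],
    [[141, -46, 0], -0.42],
    [[188, -62, 0], -0.56],
    [[236, -77, 0], -0.7],
    [[283, -92, 0], -0.84],
    [[330, -108, 0], -0.98],
    [[377, -123, 0], -1.12],
    [[424, -139, 0], -1.27],
    [[471, -154, 0], -1.41],
  ],
)

```text
time_s: 15.9
tool_pos: [488.6, 106.9, 350.1]
orientation: [[-0.949, 0.314, 0.008], [0.314, 0.949, -0.019], [-0.014, -0.016, -1.0]]
wrist_force: [1.5, 0.5, -0.8]
gripper_width: 38.7
```

move_arm(
  increments=[
    [[0, 0, 40], 0],
    [[0, 0, 80], 0],
    [[0, 0, 120], 0],
    [[0, 0, 140], 0],
    [[0, 0, 140], 0],
    [[0, 0, 140], 0],
  ],
)

```text
time_s: 16.65
tool_pos: [490.1, 104.1, 210.6]
orientation: [[-0.949, 0.314, 0.009], [0.314, 0.949, -0.019], [-0.014, -0.016, -1.0]]
wrist_force: [-0.2, 0.3, -1.1]
gripper_width: 38.9
```

Run:
```python
from h import *
s=ctrl.read_state();print(s["time_s"],s["tool_pos"],np.round(s["orientation"],3).tolist(),s["wrist_force"],s["ft_torque"])
o=np.zeros((600,800,3),np.uint8)
o[:300,:400]=cv2.resize(ctrl.grab_frame("wrist"),(400,300))
t=ctrl.grab_frame("side");o[:300,400:]=cv2.resize(t[150:330,160:400],(400,300))
T=ctrl.grab_frame("top");o[300:,:400]=cv2.resize(T[210:330,190:350],(400,300))
o[300:,400:]=cv2.resize(T[200:320,340:500],(400,300));cv2.imwrite("pics/m3.png",o[:,:,::-1])
```

```text
16.65 [490.06615427 104.09301735 210.60062975] [[-0.949, 0.314, 0.009], [0.314, 0.949, -0.019], [-0.014, -0.016, -1.0]] [-0.22616504  0.29955413 -1.09537004] [ 0.01678517 -0.06432695 -0.00843324]
```

View pics/m3.png

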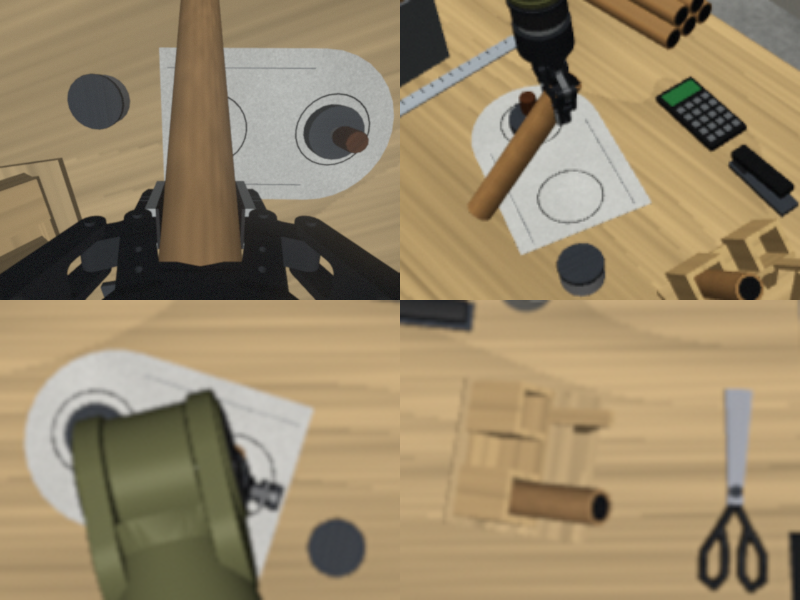

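move_arm(
  increments=[
    [[0, 0, 25], 0],
    [[0, 0, 42], 0],
    [[0, 0, 48], 0],
    [[-10, 0, 56], 0],
    [[-20, 0, 64], 0],
    [[-29, 0, 72], 0],
    [[-38, 0, 82], 0],
    [[-46, 0, 92], 0],
    [[-54, 0, 102], 0],
  ],
)

```text
time_s: 17.92
tool_pos: [544.9, 85.1, 110.1]
orientation: [[-0.949, 0.315, 0.013], [0.314, 0.949, -0.019], [-0.018, -0.014, -1.0]]
wrist_force: [2.1, -0.2, 3.1]
gripper_width: 38.9
```

move_arm(
  increments=[
    [[-7, 0, 11], 0],
    [[-14, 0, 22], 0],
    [[-19, 0, 33], 0],
    [[-25, 0, 45], 0],
    [[-29, 0, 57], 0],
    [[-32, 0, 69], 0],
    [[-35, 0, 82], 0],
    [[-37, 0, 94], 0],
    [[-39, 0, 102], 0],
    [[-39, 0, 102], 0],
  ],
)

```text
time_s: 19.18
tool_pos: [582.0, 71.0, 7.8]
orientation: [[-0.949, 0.314, 0.01], [0.314, 0.949, -0.019], [-0.016, -0.015, -1.0]]
wrist_force: [-0.9, 1.0, 1.1]
gripper_width: 38.9
```

Run:
```python
from h import *
s=ctrl.read_state();print(s["time_s"],s["tool_pos"],np.round(s["orientation"],3).tolist(),s["wrist_force"],s["ft_torque"])
o=np.zeros((600,800,3),np.uint8)
o[:300,:400]=cv2.resize(ctrl.grab_frame("wrist"),(400,300))
t=ctrl.grab_frame("side");o[:300,400:]=cv2.resize(t[150:330,160:400],(400,300))
T=ctrl.grab_frame("top");o[300:,:400]=cv2.resize(T[210:330,190:350],(400,300))
for n in("wrist","side"):
    for d in ctrl.trace(n,"long_tube_mid")[:2]:print(n,d["confidence"],d["xy"],d["pixels"].sum())
cv2.imwrite("pics/m4.png",o[:,:,::-1])
```

```text
19.175 [581.97662391  70.9637647    7.77471361] [[-0.949, 0.314, 0.01], [0.314, 0.949, -0.019], [-0.016, -0.015, -1.0]] [-0.92844678  0.95468754  1.0513272 ] [0.22117138 0.6209854  0.03925896]
wrist 0.92 [323.6, 196.8] 55157
side 0.98 [257.7, 266.6] 1296
```

View pics/m4.png

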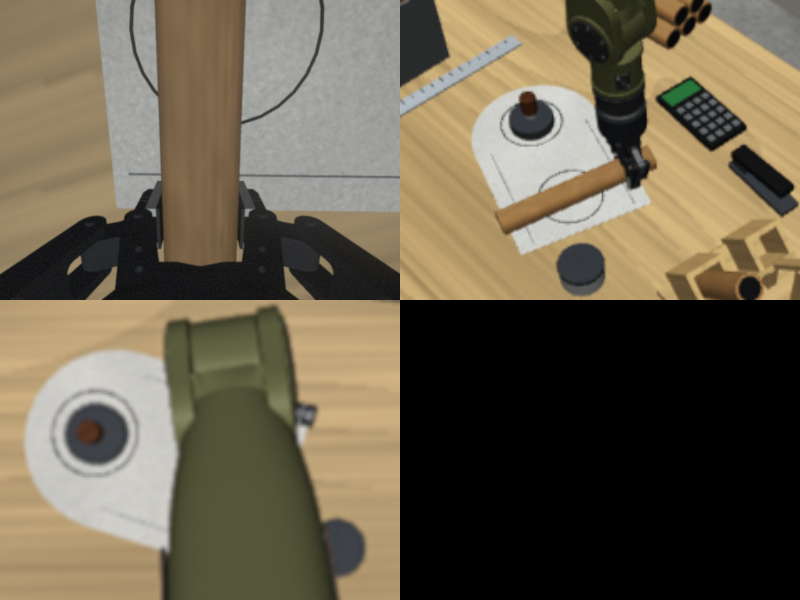

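move_arm(
  increments=[
    [[0, 0, 2], 0],
    [[0, 0, 2], 0],
  ],
)

```text
time_s: 19.68
tool_pos: [583.3, 70.9, 7.3]
orientation: [[-0.949, 0.314, 0.013], [0.314, 0.949, -0.019], [-0.019, -0.014, -1.0]]
wrist_force: [0.4, -0.3, 1.9]
gripper_width: 38.6
```

move_arm(
  increments=[
    [[0, 0, 0], 0],
    [[0, 0, 0], 0],
    [[0, 0, 0], 0],
    [[0, 0, 0], 0],
  ],
  gripper=0.72,
)

```text
time_s: 20.18
tool_pos: [583.4, 70.9, 7.3]
orientation: [[-0.949, 0.314, 0.014], [0.314, 0.949, -0.019], [-0.019, -0.014, -1.0]]
wrist_force: [-0.2, 0.5, 0.4]
gripper_width: 61.5
```

Run:
```python
from h import *
S=cam("side");s=ctrl.read_state();print(s["tool_pos"])
ctrl.grab_frame("side");m,c,xy=mask("side","long_tube_mid");print(c,xy)
k=cv2.findContours(m.astype(np.uint8),0,1)[0];p=np.vstack([a[:,0] for a in k if len(a)>5]).astype(np.float32)
r=cv2.minAreaRect(p);print(r)
# fit lying cylinder: x,y,az at axis z=21
from scipy.optimize import minimize
th=np.linspace(0,2*np.pi,40)
def hull(q):
    e=np.array([np.cos(q[2]),np.sin(q[2]),0]);n=np.array([-e[1],e[0],0]);R=20*(np.outer(np.cos(th),n)+np.outer(np.sin(th),[0,0,1]))
    c=np.array([q[0],q[1],21]);return proj(S,np.r_[c-130*e+R,c+130*e+R])
def cost(q):
    im=np.zeros((1920,2560),np.uint8);cv2.fillConvexPoly(im,cv2.convexHull(np.round(hull(q)*4+1.5).astype(np.int32)),255)
    a=cv2.resize(im,(640,480),interpolation=cv2.INTER_AREA)/255.;return 1-np.minimum(a,m).sum()/np.maximum(a,m).sum()
x0=np.array([500,100,-.32]);r=minimize(cost,x0,method="Nelder-Mead",options=dict(initial_simplex=x0+np.r_[np.zeros((1,3)),np.diag([15,15,.05])]))
print(r.fun,r.x);print("delta to mid",delta([*r.x[:2],s["tool_pos"][2]],s))
f=ctrl.grab_frame("wrist");cv2.imwrite("pics/w6.png",f[:,:,::-1])
```

```text
[583.38602524  70.93048892   7.30866581]
0.83 [258.4, 269.1]
((266.442626953125, 265.1170959472656), (15.348516464233398, 100.65118408203125), 68.38521575927734)
0.18893214124265412 [ 4.99526015e+02  9.57998210e+01 -3.22092552e-01]
delta to mid [87.41151604 -2.76104501 -1.60890202]
```

move_arm(
  increments=[
    [[15, 0, -1], 0],
    [[35, 0, -1], 0],
    [[55, 0, -1], 0],
    [[75, 0, -1], 0],
    [[87, 0, -1], 0],
    [[87, 0, -1], 0],
    [[87, 0, -1], 0],
  ],
)

```text
time_s: 21.2
tool_pos: [501.6, 98.3, 6.9]
orientation: [[-0.949, 0.314, 0.015], [0.314, 0.949, -0.019], [-0.02, -0.013, -1.0]]
wrist_force: [-0.0, -0.7, 0.3]
gripper_width: 61.6
```

move_arm(
  increments=[
    [[0, 0, 0], 0],
    [[0, 0, 0], 0],
    [[0, 0, 0], 0],
    [[0, 0, 0], 0],
    [[0, 0, 0], 0],
  ],
  gripper=0.3,
)

```text
time_s: 21.82
tool_pos: [502.5, 98.3, 7.4]
orientation: [[-0.949, 0.315, 0.016], [0.314, 0.949, -0.019], [-0.021, -0.013, -1.0]]
wrist_force: [-0.8, 0.1, 5.3]
gripper_width: 38.0
```

move_arm(
  increments=[
    [[0, 0, -15], 0],
    [[0, 0, -45], 0],
    [[0, 0, -80], 0],
    [[0, 0, -95], 0],
    [[0, 0, -95], 0],
    [[0, 0, -95], 0],
  ],
)

```text
time_s: 22.58
tool_pos: [500.1, 99.9, 101.2]
orientation: [[-0.949, 0.315, 0.014], [0.315, 0.949, -0.019], [-0.02, -0.014, -1.0]]
wrist_force: [-1.2, -0.1, -1.7]
gripper_width: 38.5
```

```bash
cat > lv.py <<'E'
from h import *
from scipy.optimize import minimize
s=ctrl.read_state();print(s["time_s"],s["tool_pos"],np.round(s["orientation"],3).tolist(),s["gripper_width"])
cams=[];th=np.linspace(0,2*np.pi,40)
o=np.zeros((600,800,3),np.uint8)
for i,n in enumerate(("side","top")):
    f=ctrl.grab_frame(n);m,c,xy=mask(n,"long_tube_mid");print(n,c,xy,None if m is None else m.sum())
    if n=="side" and m is not None:cams.append((cam(n),m))
    o[300*i:300*i+300,400:]=cv2.resize(f[150:330,160:400],(400,300))
f=ctrl.grab_frame("wrist");o[:300,:400]=cv2.resize(f,(400,300));o[300:,:400]=cv2.resize(ctrl.grab_frame("side")[230:380,280:480],(400,300))
cv2.imwrite("pics/fin%d.png"%(s["time_s"]*10),o[:,:,::-1])
z0=s["tool_pos"][2]+19;R=np.array(s["orientation"]);line=-R[:,0]
m=cams[0][1];C=cams[0][0];az=np.arctan2(line[1],line[0])
g=np.array(s["tool_pos"])-R[:,2]*19
def cost(q):  # q: offset along the tube, elevation
    e=np.array([np.cos(az)*np.cos(q[1]),np.sin(az)*np.cos(q[1]),np.sin(q[1])]);n=np.array([-np.sin(az),np.cos(az),0]);v=np.cross(n,e)
    r=20*(np.outer(np.cos(th),n)+np.outer(np.sin(th),v));c=g+q[0]*e
    h=proj(C,np.r_[c-130*e+r,c+130*e+r])
    im=np.zeros((1920,2560),np.uint8);cv2.fillConvexPoly(im,cv2.convexHull(np.round(h*4+1.5).astype(np.int32)),255)
    a=cv2.resize(im,(640,480),interpolation=cv2.INTER_AREA)/255.;return 1-np.minimum(a,m).sum()/np.maximum(a,m).sum()
r=minimize(cost,[0,0],method="Nelder-Mead",options=dict(initial_simplex=[[0,0],[15,0],[0,.1]]))
print("IoUloss",r.fun,"offset of mid along e, elev deg",r.x[0],np.degrees(r.x[1]),"axis pt",g,"az",az)
mid=g+r.x[0]*np.array([np.cos(az),np.sin(az),0]);print("mid",mid)
E
python3 lv.py
```

```text
22.575 [500.12642182  99.89091811 101.24297651] [[-0.949, 0.315, 0.014], [0.315, 0.949, -0.019], [-0.02, -0.014, -1.0]] 38.544250968782094
side 0.62 [254.1, 244.5] 1409
top 0.56 [294.8, 250.9] 409
IoUloss 0.34727132250018955 offset of mid along e, elev deg -2.3331069946289062 2.3066805581940346 axis pt [499.85575389 100.25835394 120.23749492] az -0.31999491811467634
mid [497.64108237 100.99226013 120.23749492]
```

move_arm(
  increments=[
    [[2, -15, 5], 0],
    [[4, -35, 11], 0],
    [[7, -50, 16], 0],
    [[7, -58, 18], 0],
    [[7, -58, 18], 0],
    [[7, -58, 18], 0],
    [[7, -58, 18], 0],
  ],
)

```text
time_s: 23.75
tool_pos: [476.4, 47.2, 84.5]
orientation: [[-0.949, 0.314, 0.015], [0.314, 0.949, -0.019], [-0.021, -0.013, -1.0]]
wrist_force: [0.8, -0.4, -1.5]
gripper_width: 38.2
```

```bash
python3 lv.py; ls pics/fin*
```

```text
23.75 [476.39512145  47.20340651  84.54423184] [[-0.949, 0.314, 0.015], [0.314, 0.949, -0.019], [-0.021, -0.013, -1.0]] 38.225154802119725
side 0.84 [261.0, 264.0] 1537
top 0.59 [313.9, 254.6] 295
IoUloss 0.32496715961706246 offset of mid along e, elev deg -2.4291229248046875 3.3057241318647965 axis pt [476.1028312   47.56478559 103.53854603] az -0.31937325769187935
mid [473.79654323  48.32746113 103.53854603]
pics/fin225.png
pics/fin237.png
```

View pics/fin237.png

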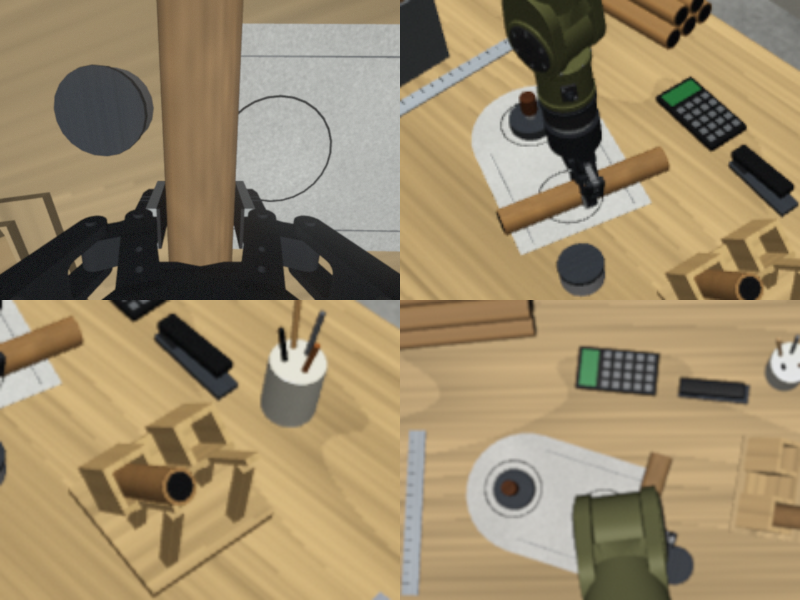

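Run:
```python
from h import *
S=cam("side");g=np.array([476.1,47.6,103.5]);az=-.319
n=np.array([-np.sin(az),np.cos(az),0])
th=np.linspace(0,2*np.pi,60)
for el in(0,.03,.06):
    for off in(-2.5,2.5):
        e=np.array([np.cos(az)*np.cos(el),np.sin(az)*np.cos(el),np.sin(el)]);v=np.cross(n,e);r=20*(np.outer(np.cos(th),n)+np.outer(np.sin(th),v));o=[]
        for t in(-130,130):
            q=proj(S,g+(off+t)*e+r);q=(q-[160,150])/.6+[400,0];o+=[q.min(0).round(1),q.max(0).round(1)]
        print(el,off,o)
f=ctrl.grab_frame("side");m=mask("side","long_tube_mid")[0]
n_,l,st,c=cv2.connectedComponentsWithStats(m.astype(np.uint8))
for a in st[1:]:
    if a[4]>50:print("seg",(a[:2]-[160,150])/.6+[400,0],(a[:2]+a[2:4]-[160,150])/.6+[400,0])
```

```text
0 -2.5 [array([492.3, 206. ]), array([502.8, 232.1]), array([655.2, 142.2]), array([667. , 167.1])]
0 2.5 [array([495.6, 204.7]), array([506.2, 230.8]), array([658.1, 141.1]), array([670. , 165.9])]
0.03 -2.5 [array([492.6, 207.7]), array([503.5, 233.6]), array([655.1, 140.7]), array([667. , 165.4])]
0.03 2.5 [array([495.9, 206.4]), array([506.8, 232.2]), array([658. , 139.5]), array([670. , 164.2])]
0.06 -2.5 [array([492.9, 209.4]), array([504.2, 235. ]), array([654.9, 139.2]), array([666.9, 163.8])]
0.06 2.5 [array([496.2, 208. ]), array([507.5, 233.6]), array([657.8, 137.9]), array([669.9, 162.5])]
seg [598.33333333 146.66666667] [670. 195.]
seg [496.66666667 181.66666667] [581.66666667 235.        ]
```

move_arm(
  increments=[
    [[3, 0, -2], 0],
    [[3, 0, -2], 0],
    [[3, 0, -2], 0],
    [[3, 0, -2], 0],
    [[3, 0, -2], 0],
    [[3, 0, -2], 0],
    [[3, 0, -2], 0],
    [[3, 0, -2], 0],
  ],
)

```text
time_s: 25.15
tool_pos: [473.0, 47.9, 86.2]
orientation: [[-0.949, 0.315, 0.015], [0.314, 0.949, -0.019], [-0.02, -0.014, -1.0]]
wrist_force: [-1.0, 0.7, -1.3]
gripper_width: 37.9
```

Run:
```python
from h import *
s=ctrl.read_state();print(s["time_s"],s["tool_pos"],s["joint_vel"],s["gripper_width"],s["wrist_force"])
print(ctrl.close_job())
```

```text
25.15 [473.03935193  47.87551042  86.2380306 ] [-5.68371342e-04  5.40615121e-04  4.53372963e-05 -2.62467269e-04
 -2.19936774e-03 -5.51424580e-05] 37.85838008062203 [-1.01541208  0.68976011 -1.27942606]
the job is handed in; nothing more can be done
None
```

The job is handed in at 25.2 s of the 58 s allowed. The weight is parked and released, and the gripper holds the long tube still and level above the straight edge.

- **Weight:** I slid it by its knob with a light downward push, so it never lifted. The last pictures show it upright and close to centred in the parking circle.
- **Tube:** I drew it out of the sleeve along its own axis. The tool can only point down, so I levelled the tube by setting its foot on the paper and lowering it. I then gripped it again near its middle and raised it over the edge.
- **Last readings:**
  - The tube's axis is about 105 mm up, its underside about 85 mm.
  - Its direction is within about 0.3° of the edge's.
  - By my estimate it is centred to within a few mm.
  - The arm was still, with the gripper at 38 mm on the 40 mm tube.
- **Other things:** The short tube was still in the rack, and nothing else on the table appears to have moved. No force reading between moves came near the limits.

**Checks that disagreed:**
- The automatic tube fit from the side camera matched poorly, because the gripper hid part of the tube, and read 2–3° of slope. Comparing the tube's ends in the same picture showed it level to about 1°.
- The cameras differed by 2–5 mm on the midpoint of the edge.
- I took no picture after the last 3 mm centring nudge.

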